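# Fish the icing spatula out of the cake display's air trough

### The arm

A 6-joint arm with a two-finger parallel gripper is mounted at the origin on the work surface. World frame = base frame: x ahead of the robot, y to its left, z up, the work surface at z = 0. Lengths are in m, angles in rad, forces in N, time in s.
With the tool pointing down it reaches from about 0.25 to 0.8 m from the base axis. Payload 8.5 kg.
Tool frame: the origin (TCP) lies midway between the tips of the shut fingers; the grasp point (between the pads) lies 19 mm behind it (manip.pinch_z is the distance from the TCP to the grasp point, in m); z points along the fingers, y is the line along which they close (so a half turn about z gives the same grasp; the last joint's range is limited). The gripper opens to 85 mm and grips with 20 to 120 N. Pads are 22 mm wide; open, the fingers measure 114 mm over their backs; the gripper's body (76 mm by 85 mm) begins 54 mm behind the grasp point. The pads swing forward as they close: fully open they stand 13 mm farther back than shut.
Start: joints at [1.321, 0.238, -0.013, 1.319, 0, 1.571], TCP at [0.13, 0.509, 0.231] pointing down, gripper open.
Joint ranges: [-2.66, 2.66], [-1.03, 1.9], [-1.14, 1.46], [-1.82, 2.27], [-1.45, 1.34], [-3.14, 3.14]. Speed limits (rad/s): [2.22, 2.22, 2.79, 3.14, 3.14, 3.14].

### API

Orientations are given as a unit quaternion [x, y, z, w].
In Python, from bench import manip, eyes gives the robot as it stands. The module is installed in compiled form; this text tells all that it offers.
- The arm moves only by the tool move_arm, never from a script. Its argument "moves" is a list of rows, each a list of 4 numbers: the shift along the world's x, y, z in cm, then the turn about the world's z in degrees. In form: [[dx, dy, dz, turn], ...]. A call has exactly 10 rows; each row shifts and turns the commanded pose from where the row before left it; what a row does not reach is not made up. A row lasts 1/8 s, in which the tool goes at most 62.5 mm and 10.7 degrees, less where a joint would pass 70% of its speed; a pose out of reach is approached as far as the arm can. A call with a gripper value outside its range is refused whole. "hand" is the gripper's target within -1 to 1 (shut at 1, half-way at 0, fully open at -1), set as the call begins (left out, the last holds). The fingers move at their own pace and stop on an object; the grip force is fixed at half the most. Time passes only in rows, so rows that do not move let the fingers close, or fill a call up. It gives the time, the measured TCP pose, the force, the opening and the grip force at its end, in the units of the state.
- manip.sense(): the state, without advancing time (a new reading comes with each control period).
- eyes.capture(name): name is "side" or "top"; returns a dict with "color" (384x512x3 uint8, red, green, blue), "K" (3x3 intrinsics, pixels), "rvec" (rotation vector, rad) and "tvec" (3), from world to camera coordinates, as OpenCV has them. Camera axes: x right, y down, z forward; pixel columns grow to the right and rows downward; lengths in m; the calibration is good to about 2 mm. A picture is of the moment at which its call begins. There is no depth.
- manip.hand_in(): hands the job in; it is judged then, once.
The state is a dict: "time": time; "joints": joint angles; "joint_velocities": joint speeds; "joint_torque": joint torques, N m; "tool_pos": TCP position; "ee_rot": TCP orientation; "wrist_force": force on the tool from outside, world axes, zero at the start; "ft_torque": the same for the moment, N m; "gripper_width": finger opening in m; "gripper_force": force on a finger pad.
Only numpy, scipy, OpenCV 4.12 (cv2) and the standard library are available. Lean on these libraries where they do the work, as an engineer would, in place of code of your own. Each camera call takes 0.05 s, during which the arm holds its last target. There are 200 camera calls.

### The job

The long icing spatula has fallen into the air trough of the cake display base. First press the raised brass grille flap down until it snaps shut and stays flush by itself, so that it is out of the way; then grasp the spatula, tilt it handle end up and draw it out through the narrow opening in the deck, leaving the price ticket, the cake slice and the tart where they stand. Finish while still holding the spatula still in the air, all of it well clear above the deck (a hand's breadth or so), carried by the gripper alone.

Things in the scene. Friction and masses are not known exactly. Their poses are not given: they have to be found in the camera images.
- base: Fixed white base of a cake display, 65 mm high, flat deck 8 mm thick. Origin on the counter; it spans x -95 to +95 mm (across) and y -215 to +255 (along). The deck covers it all but for the opening (point opening); it closes the trough from y -215 to -50, and a 20 mm brass lip, y +115 to +135, lies between opening and flap.
- opening (a point): centre of the brass-rimmed opening in the deck, the only way out of the trough, at deck-top height; base frame (0, +32.5, 65) mm. The opening spans x -75 to +75, y -50 to +115 mm
- trough (a point): centre of the floor of the covered trough inside the base, base frame (0, -40, 5) mm. The trough spans base x -85 to +85, y -210 to +130 mm, floor 5 mm and ceiling 57 mm above the counter (52 mm headroom)
- flap (a joint): angle (rad) of the slotted brass flap, 140 (x) by 108 (y) by 6 mm, hinged at the base's +y end, free edge toward the opening. 0 = shut, top flush with the deck; it starts up, near its stop at 0.7. Snap action: a spring lifts it back to 0.7 unless pushed below about 0.25; from there it pulls itself shut and stays. About 5 N down, 20 mm inside the raised edge, is enough. Standing up, it blocks the way of the handle.
- flap_edge (a point): middle of the flap's free edge, on its upper face, 109 mm from the hinge; moves with the flap; shut, it lies in the base frame at (0, +141, 65) mm
- flap_hinge (a point): on the hinge line of the flap, middle of its width, base frame (0, +250, 65) mm; the hinge line runs along the base's x
- spatula: Loose icing spatula, 280 mm long, about 0.15 kg, flat on the trough floor, roughly along the base's y. Dark wooden handle 24 wide (x), 110 long (y), 28 mm high, under the opening; steel blade 32 wide, 4 mm thick, level with the handle's underside, under the deck. Origin: centre of the handle's underside; own +y points to the handle end, blade y -55 to -225. Centre of mass 30 mm toward the blade.
- spatula_tip (a point): end of the spatula's blade, at (0, -225, 2) mm in the spatula's frame
- spatula_butt (a point): end of the spatula's handle, at (0, +55, 14) mm in the spatula's frame
- ticket: Bystander: blue price ticket 85 mm wide, 77 mm high in all, on a round brass foot (44 mm), standing on the deck above the blade end of the trough; origin under the foot. Leave alone.
- slice: Bystander: slice of layer cake on a gold card, 75 by 110 by 90 mm high, on the counter beyond (+x of) the base; origin under its centre. Leave alone.
- tart: Bystander: round fruit tart, 92 mm across, about 43 mm high, on the counter beyond (+x of) the base; origin under its centre. Leave alone.

How it is judged:
On the way, in this order (a step that is already met when the one before it is completed fails the run):
1. the grille flap is snapped shut while the spatula still lies in the trough (value of joint flap below 0.06 rad and height (world z) of spatula_butt below 0.065 m), for 0.3 s.
2. the spatula is tilted through the opening: handle end above the deck, blade tip still below it (value of joint flap below 0.06 rad and height (world z) of spatula_butt above 0.085 m and height (world z) of spatula_tip below 0.062 m), for 0.1 s.
At the end, for the whole second after the job is handed in: The flap is shut (below 0.06 rad); the spatula is gripped by the fingers, still (below 0.04 m/s and 0.3 rad/s), both its ends higher than 100 mm above the counter, that is 35 mm above the deck, and it touches neither the base nor a bystander (value of joint flap below 0.06 rad and height (world z) of each of spatula_tip, spatula_butt above 0.1 m and contact force between spatula and the fingers above 1 N and contact force between spatula and base below 0.05 N and contact force between spatula and ticket below 0.05 N and contact force between spatula and slice below 0.05 N and contact force between spatula and tart below 0.05 N and linear speed of spatula below 0.04 m/s and angular speed of spatula below 0.3 rad/s); the arm keeps its last pose, push and grip.
It fails at once if the ticket is moved more than 25 mm or tipped (distance of ticket from where it was at the start of the episode above 0.025 m or angle between ticket's own z axis and vertical above 0.4 rad).
It fails at once if the slice is moved more than 25 mm or tipped (distance of slice from where it was at the start of the episode above 0.025 m or angle between slice's own z axis and vertical above 0.4 rad).
It fails at once if the tart is moved more than 25 mm or tipped (distance of tart from where it was at the start of the episode above 0.025 m or angle between tart's own z axis and vertical above 0.4 rad).
It also fails if it takes over 56 s, if anything falls off the work surface, if the arm or the gripper's body presses on something with over 40 N, if the wrist force passes 120 N, or if a joint passes its speed limit or range.

## Working session

There is one attempt and no reset: what is moved stays moved. The work goes in short steps, Python scripts to look and compute and a tool call to move; the robot and the scene stay as the last step left them, time stands still between calls to the robot, and variables do not carry over. Pictures are saved under pics/ and viewed, at most 10 in all, crops included, and the job is handed in when it is done.

Besides the shell and the picture viewer there is one more tool, called after "Request:" by a JSON object that holds its "name" and its "arguments". move_arm: Moves the arm, as the interface text tells. Its arguments: {"type":"object","properties":{"moves":{"type":"array","items":{"type":"array","items":{"type":"number"}}},"hand":{"type":"number"}},"required":["moves"]}

```bash
mkdir -p pics
cat > h.py <<'E'
import numpy as np, cv2
from bench import manip, eyes
def snap(n,f):
    c=eyes.capture(n); cv2.imwrite('pics/'+f,c['color'][:,:,::-1]); np.savez('pics/'+n+'.npz',**c); return c
def load(n): return dict(np.load('pics/'+n+'.npz'))
def ray(c,u,v,z):
    R=cv2.Rodrigues(c['rvec'])[0]; t=np.ravel(c['tvec'])
    o=-R.T@t; d=R.T@np.linalg.inv(c['K'])@[u,v,1]
    return o+d*(z-o[2])/d[2]
def proj(c,P): return cv2.projectPoints(np.array(P,float).reshape(-1,3),c['rvec'],c['tvec'],c['K'],None)[0].reshape(-1,2)
E
python3 - <<'E'
from h import *
for n in('side','top'):
    c=snap(n,n+'0.png'); R=cv2.Rodrigues(c['rvec'])[0]; print(n,-R.T@np.ravel(c['tvec']),R[2])
print(manip.sense())
a=cv2.imread('pics/side0.png');
E
```

```text
side [0.19599325 0.59066953 0.56721306] [ 0.47554246 -0.6426017  -0.60076819]
top [0.43815251 0.04664946 1.09451017] [ 0.15956321 -0.01610794 -0.98705629]
{'time': 0.1, 'joints': array([ 1.32098467e+00,  2.38705890e-01, -1.41442412e-02,  1.31919660e+00,
       -1.63041099e-05,  1.57079474e+00]), 'joint_velocities': array([ 0.00145347, -0.0004838 ,  0.00265418,  0.00193248, -0.00087258,
       -0.0005074 ]), 'joint_torque': array([-1.75718338e-03, -5.39719713e+01,  3.46999705e+01,  1.33821781e-02,
       -1.52913021e-04,  1.02762803e-05]), 'tool_pos': array([0.12970717, 0.50835361, 0.23075974]), 'ee_rot': array([ 1.24580479e-01,  9.92209309e-01, -6.21347172e-04, -6.98004658e-05]), 'wrist_force': array([ 0.40364867,  0.2578317 , -0.32338392]), 'ft_torque': array([ 0.00188854, -0.01060433,  0.02164206]), 'gripper_force': 0.0, 'gripper_width': 0.08579158386424264}
```

View pics/side0.png

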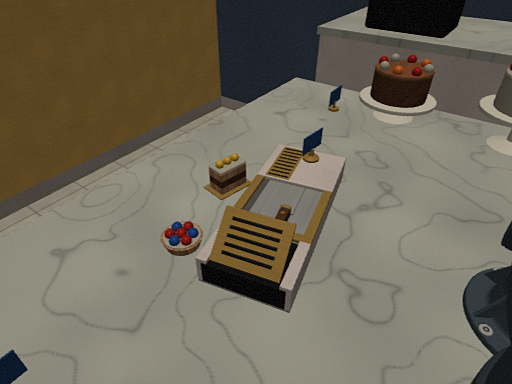

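View pics/top0.png

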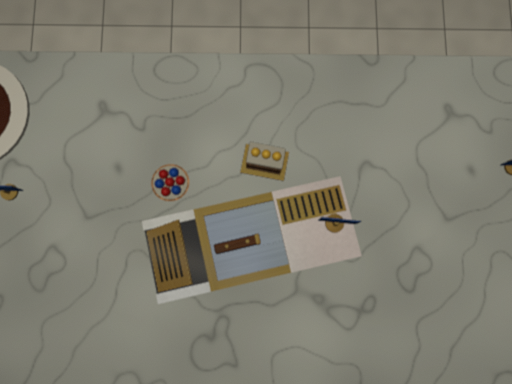

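Run:
```python
from h import *
a=load('top')['color'][:,:,::-1][135:310,135:365]; cv2.imwrite('pics/t1.png',cv2.resize(a,None,fx=3.4,fy=3.4,interpolation=cv2.INTER_CUBIC))
c=load('top')
for p in [(143,220),(342,178),(360,257),(160,302)]: print(ray(c,*p,.065))
```

```text
[0.55689225 0.27894086 0.065     ]
[ 0.65736701 -0.17911323  0.065     ]
[ 0.47465559 -0.21472088  0.065     ]
[0.37428333 0.23394442 0.065     ]
```

View pics/t1.png

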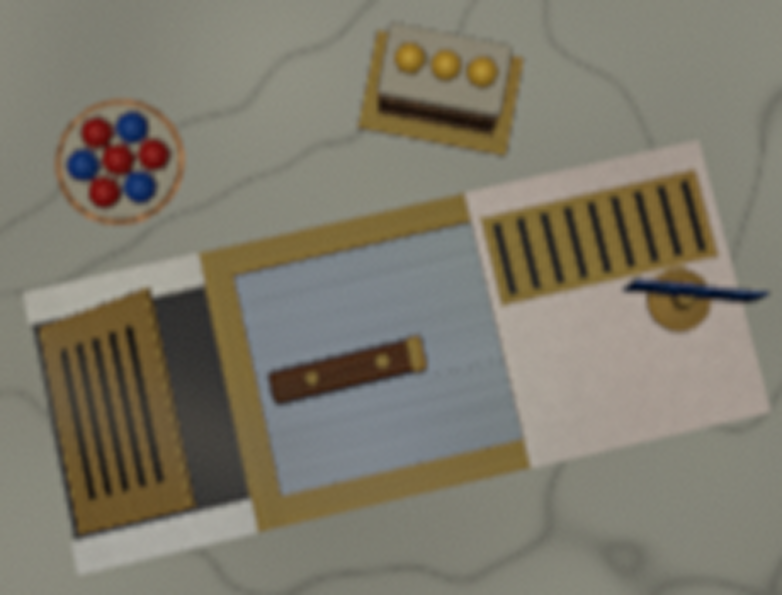

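```bash
cat >> h.py <<'E'
def fit(c):
    px=np.array([(22,292),(700,141),(770,411),(78,574),(235,276),(472,224),(522,440),(282,495)])/3.4+135
    b=np.array([(95,255),(95,-215),(-95,-215),(-95,255),(75,115),(75,-50),(-75,-50),(-75,115)])/1e3
    w=np.array([ray(c,*p,.065)[:2] for p in px])
    bm,wm=b.mean(0),w.mean(0); H=(b-bm).T@(w-wm); th=np.arctan2(H[0,1]-H[1,0],H[0,0]+H[1,1])
    R=np.array([[np.cos(th),-np.sin(th)],[np.sin(th),np.cos(th)]])
    return R,wm-R@bm,th,w-(b@R.T+wm-R@bm)
E
python3 - <<'E'
from h import *
c=load('top'); R,t,th,e=fit(c); print(t,np.degrees(th)); print((e*1e3).round(1))
h=np.array([(270,375),(277,404),(427,370),(422,335)])/3.4+135
hw=np.array([ray(c,*p,.033)[:2] for p in h]); print(hw); print('base',(hw-t)@R*1e3)
B=lambda p:np.r_[R@np.array(p[:2])+t,p[2]]
for n,p in dict(edge0=(0,.141,.065),hinge=(0,.25,.065),edge=(0,.25-.109*np.cos(.7),.065+.109*np.sin(.7)),open=(0,.0325,.065)).items(): print(n,B(p))
# check with side
s=load('side'); 
print('side corners',proj(s,[B((x,y,.065)) for x,y in [(.095,.255),(.095,-.215),(-.095,-.215),(-.095,.255)]]).round(0).tolist(), 'butt top',proj(s,[np.r_[hw[:2].mean(0),.033]]))
for k,p in dict(ticket=(678,302),tart=(120,160)).items(): print(k,ray(c,*(np.array(p)/3.4+135),.065 if k=='ticket' else .03))
for p in [(380,30),(523,60),(505,153),(360,128)]: print('slice',ray(c,*(np.array(p)/3.4+135),0.0))
E
```

```text
[0.51981299 0.01196695] 13.058653706443335
[[ 0.1  0.5]
 [ 0.1 -0.6]
 [ 1.3  0.8]
 [ 0.7 -0.6]
 [-0.6 -0.9]
 [-1.6  0. ]
 [-0.5  1.5]
 [ 0.5 -0.7]]
[[0.50190542 0.11760475]
 [0.4821235  0.11250394]
 [0.50570782 0.00970966]
 [0.52981301 0.01315401]]
base [[  6.42422297 106.95211179]
 [-13.99864158 106.45291074]
 [-14.25043602   0.98812799]
 [ 10.00962732  -1.10313006]]
edge0 [0.48795427 0.14932059 0.065     ]
hinge [0.46332589 0.25550177 0.065     ]
edge [0.48216271 0.17428992 0.13521973]
open [0.51246967 0.04362648 0.065     ]
side corners [[196.0, 257.0], [280.0, 143.0], [347.0, 157.0], [292.0, 289.0]] butt top [[271.97167696 233.07123575]]
ticket [ 0.54999073 -0.1585138   0.065     ]
tart [0.65244895 0.22554967 0.03      ]
slice [0.75703382 0.04301609 0.        ]
slice [ 0.73503449 -0.06205819  0.        ]
slice [ 0.66529551 -0.04822815  0.        ]
slice [0.68323031 0.05724189 0.        ]
```

The top view is consistent with the given sizes: the base fit leaves residuals under 2 mm. The base is at (0.520, 0.012), turned 13°. The handle lies at base y of about 0–107 mm, x of about -3 mm. First I move above the flap with the fingers shut.

Request:
{"name": "move_arm", "arguments": {"moves": [[3.5, -3.2, 0, -6.2], [3.5, -3.2, 0, -6.2], [3.5, -3.2, 0, -6.2], [3.5, -3.2, 0, -6.2], [3.5, -3.2, 0, -6.2], [3.5, -3.2, 0, -6.2], [3.5, -3.2, 0, -6.2], [3.5, -3.2, 0, -6.2], [3.5, -3.2, 0, -6.2], [3.5, -3.2, 0, -6.2]], "hand": 1}}

```text
time: 1.35
tool_pos: [0.4806, 0.1874, 0.231]
ee_rot: [0.619, 0.785, -0.0, -0.0]
wrist_force: [0.9, 0.2, -0.2]
gripper_width: 0.0001
gripper_force: 0.0
```

Request:
{"name": "move_arm", "arguments": {"moves": [[0, 0, -3.5, 0], [0, 0, -3.5, 0], [0, 0, -2.5, 0], [0, -0.1, -1, 0], [0, -0.2, -1, 0], [0, -0.2, -1, 0], [0.1, -0.2, -1, 0], [0.1, -0.2, -1, 0], [0, -0.1, -1, 0], [0, 0, -0.5, 0]]}}

```text
time: 2.6
tool_pos: [0.4814, 0.1785, 0.0704]
ee_rot: [0.618, 0.786, -0.0, -0.0]
wrist_force: [0.5, -0.0, 0.1]
gripper_width: 0.0001
gripper_force: 0.0
```

Request:
{"name": "move_arm", "arguments": {"moves": [[0, 0, 0, 0], [0, 0, 0, 0], [0, 0, 2, 0], [0, -1, 3, 0], [0, -1.5, 3, 0], [0.2, -2, 0, 0], [0.3, -2, 0, 0], [0.4, -2, 0, 0], [0.4, -1.5, 0, 0], [0, 0, 0, 0]], "hand": -1}}

```text
time: 3.85
tool_pos: [0.4951, 0.078, 0.1515]
ee_rot: [0.618, 0.786, 0.0, 0.0]
wrist_force: [-0.2, -0.8, 0.1]
gripper_width: 0.0852
gripper_force: 0.0
```

Run:
```python
from h import *
c=snap('side','side1.png'); print(manip.sense()['tool_pos'],manip.sense()['ee_rot'])
cv2.imwrite('pics/s1.png',cv2.resize(c['color'][:,:,::-1][60:310,160:400],None,fx=2.4,fy=2.4,interpolation=cv2.INTER_CUBIC))
```

```text
[0.49490377 0.07854419 0.1513495 ] [ 6.18186656e-01  7.86031329e-01  7.20308949e-05 -5.92102175e-05]
```

View pics/s1.png

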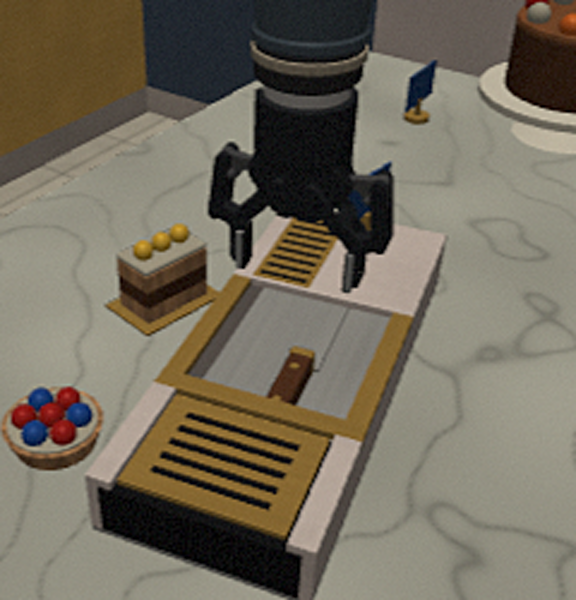

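The flap is flush, so next comes the descent and grasp near the butt end.

Request:
{"name": "move_arm", "arguments": {"moves": [[0.1, 0.7, 0, 0], [0.2, 0.7, 0, 0], [0, 0, -3, 0], [0, 0, -3, 0], [0, 0, -3, 0], [0, 0, -2.3, 0], [0, 0, -1.5, 0], [0, 0, -1, 0], [0, 0, -0.5, 0], [0, 0, 0, 0]]}}

```text
time: 5.15
tool_pos: [0.4979, 0.0927, 0.0084]
ee_rot: [0.618, 0.786, 0.0, 0.0]
wrist_force: [-0.2, -0.2, 0.4]
gripper_width: 0.0855
gripper_force: 0.0
```

Request:
{"name": "move_arm", "arguments": {"moves": [[0, 0, 0, 0], [0, 0, 0, 0], [0, 0, 0, 0], [0, 0, 0, 0], [0, 0, 0, 0], [0, 0, 0, 0], [0, 0, 0, 0], [0, 0, 0, 0], [0, 0, 0, 0], [0, 0, 0, 0]], "hand": 1}}

```text
time: 6.4
tool_pos: [0.4981, 0.0927, 0.0087]
ee_rot: [0.618, 0.786, 0.0, 0.0]
wrist_force: [-1.8, 0.4, 5.0]
gripper_width: 0.0228
gripper_force: 59.6
```

Request:
{"name": "move_arm", "arguments": {"moves": [[0, 0, 0.5, 0], [0, 0, 0.5, 0], [0, 0, 0.5, 0], [0, 0, 0.6, 0], [0, 0, 0.6, 0], [0, 0, 0.6, 0], [0, 0, 0.6, 0], [0, 0, 0.6, 0], [0, 0, 0.5, 0], [0, 0, 0.5, 0]]}}

```text
time: 7.65
tool_pos: [0.4976, 0.0924, 0.0633]
ee_rot: [0.618, 0.786, -0.0, -0.0]
wrist_force: [2.7, -1.8, -6.3]
gripper_width: 0.0224
gripper_force: 59.1
```

Request:
{"name": "move_arm", "arguments": {"moves": [[0, 0, 0.3, 0], [0, 0, 0.3, 0], [0, 0, 0.3, 0], [0, 0, 0.3, 0], [0, 0, 0.3, 0], [0, 0, 0.3, 0], [0, 0, 0.3, 0], [0, 0, 0.3, 0], [0, 0, 0.3, 0], [0, 0, 0.3, 0]]}}

```text
time: 8.9
tool_pos: [0.4977, 0.0927, 0.0935]
ee_rot: [0.618, 0.786, -0.0, -0.0]
wrist_force: [-0.3, -1.7, -6.2]
gripper_width: 0.023
gripper_force: 59.1
```

Run:
```python
from h import *
s=manip.sense(); print(s['tool_pos'],s['wrist_force'],s['ft_torque'],s['gripper_width'])
c=snap('side','side2.png')
cv2.imwrite('pics/s2.png',cv2.resize(c['color'][:,:,::-1][60:310,160:400],None,fx=2.4,fy=2.4,interpolation=cv2.INTER_CUBIC))
```

```text
[0.49774431 0.0926749  0.09347257] [-0.33488907 -1.72115205 -6.17461216] [ 0.37981753  0.24171303 -0.11562873] 0.023012713704031997
```

View pics/s2.png

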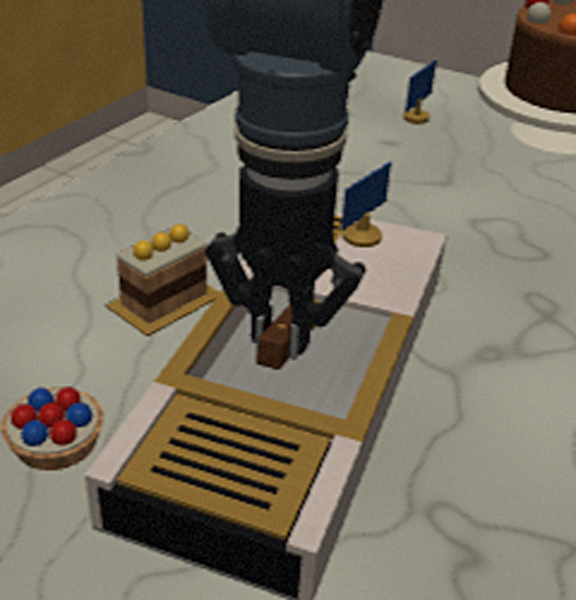

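Request:
{"name": "move_arm", "arguments": {"moves": [[0, 0, 0.4, 0], [0, 0, 0.4, 0], [0, 0, 0.4, 0], [0, 0, 0.2, 0], [-0.2, 0.8, 0.3, 0], [-0.2, 0.8, 0.3, 0], [-0.2, 0.8, 0.3, 0], [-0.2, 0.8, 0.3, 0], [-0.2, 0.8, 0.3, 0], [-0.2, 0.8, 0.3, 0]]}}

```text
time: 10.2
tool_pos: [0.4857, 0.1413, 0.1255]
ee_rot: [0.618, 0.786, 0.0, -0.0]
wrist_force: [0.2, -0.0, -4.4]
gripper_width: 0.0228
gripper_force: 59.2
```

Run:
```python
from h import *
s=manip.sense(); print(s['tool_pos'],s['wrist_force'],s['ft_torque'],s['gripper_width'])
c=snap('side','side3.png')
cv2.imwrite('pics/s3.png',cv2.resize(c['color'][:,:,::-1][60:310,160:400],None,fx=2.4,fy=2.4,interpolation=cv2.INTER_CUBIC))
```

```text
[0.48565739 0.14129908 0.12552146] [ 0.15524629 -0.02428093 -4.40057371] [0.35693089 0.05092403 0.01274199] 0.022835137045036494
```

View pics/s3.png

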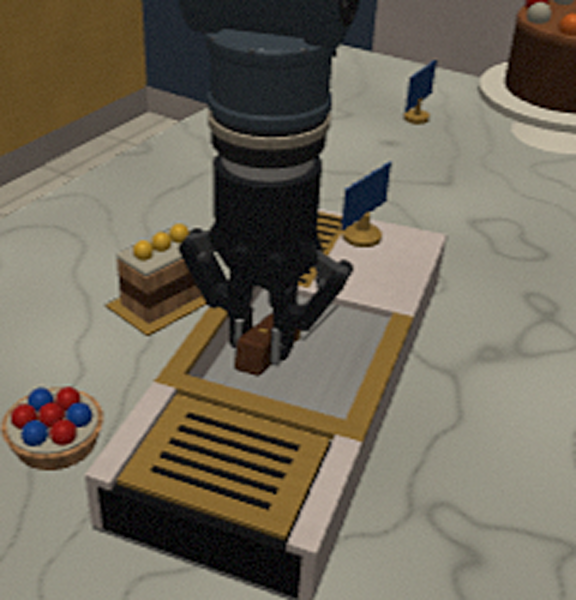

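The handle is well held and tilted, and the blade is sliding out under the deck edge. I keep drawing it out, then lift.

Request:
{"name": "move_arm", "arguments": {"moves": [[-0.2, 0.9, 0.35, 0], [-0.2, 0.9, 0.35, 0], [-0.2, 0.9, 0.35, 0], [-0.2, 0.9, 0.35, 0], [-0.2, 0.9, 0.35, 0], [-0.2, 0.9, 0.35, 0], [-0.2, 0.9, 0.35, 0], [-0.2, 0.9, 0.35, 0], [-0.2, 0.9, 0.35, 0], [-0.2, 0.9, 0.35, 0]]}}

```text
time: 11.5
tool_pos: [0.4656, 0.2312, 0.1605]
ee_rot: [0.618, 0.786, -0.0, 0.0]
wrist_force: [0.1, 0.4, -2.2]
gripper_width: 0.0228
gripper_force: 59.7
```

Run:
```python
from h import *
s=manip.sense(); print(s['tool_pos'],s['wrist_force'],s['ft_torque'],s['gripper_width'])
c=snap('top','top4.png')
cv2.imwrite('pics/t4.png',cv2.resize(c['color'][:,:,::-1][135:310,135:365],None,fx=3.4,fy=3.4,interpolation=cv2.INTER_CUBIC))
```

```text
[0.46564689 0.23123625 0.1605304 ] [ 0.0604918   0.44653473 -2.18428206] [0.1028078  0.03934842 0.02053072] 0.022780055249734133
```

View pics/t4.png

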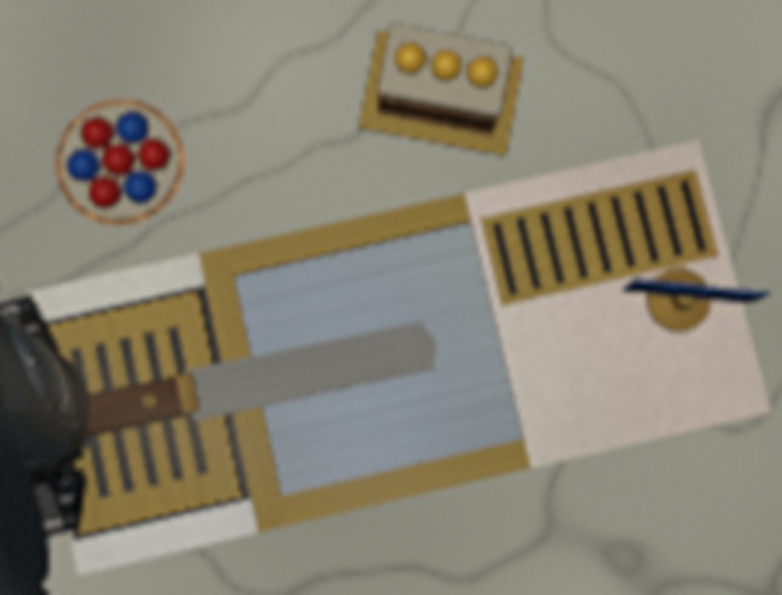

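The top view shows the tip at about (435, 347) in the crop, clear of the deck edge at about x = 500. The flap is shut. Lifting.

Request:
{"name": "move_arm", "arguments": {"moves": [[0, 0, 0.7, 0], [0, 0, 1.3, 0], [0, 0, 1.7, 0], [0, 0, 1.7, 0], [0, 0, 1.7, 0], [0, 0, 1.7, 0], [0, 0, 1.7, 0], [0, 0, 1.3, 0], [0, 0, 0.7, 0], [0, 0, 0, 0]]}}

```text
time: 12.8
tool_pos: [0.4659, 0.2307, 0.2856]
ee_rot: [0.618, 0.786, 0.0, 0.0]
wrist_force: [0.1, 1.0, -2.2]
gripper_width: 0.0228
gripper_force: 59.7
```

Run:
```python
from h import *
s=manip.sense(); print(s['tool_pos'],s['wrist_force'],s['gripper_width'],s['gripper_force'])
c=snap('side','side5.png'); snap('top','top5.png')
a=cv2.resize(c['color'][:,:,::-1][60:310,130:370],None,fx=1.6,fy=1.6); b=cv2.resize(load('top')['color'][:,:,::-1][130:310,100:360],(400,277))
o=np.zeros((400,790,3),np.uint8); o[:,:384]=a; o[:277,390:]=b; cv2.imwrite('pics/c5.png',o)
```

```text
[0.4659224  0.2306591  0.28560598] [ 0.09332102  1.03108261 -2.19027486] 0.02276610840129357 59.72432613372803
```

View pics/c5.png

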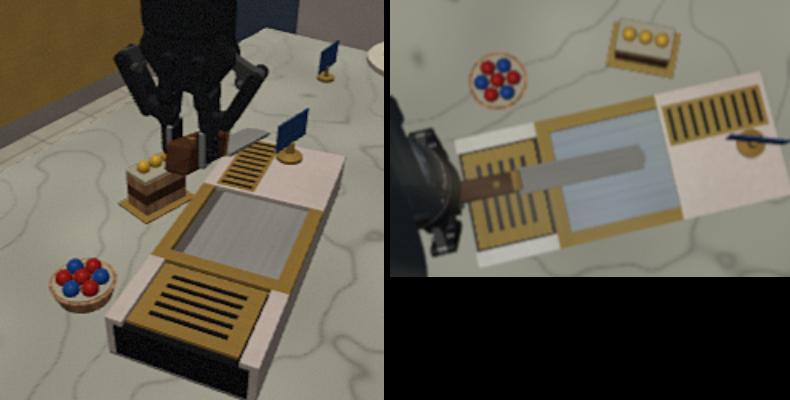

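Run:
```python
from h import *
s,t=load('side'),load('top')
P=lambda c:c['K']@np.c_[cv2.Rodrigues(c['rvec'])[0],np.ravel(c['tvec'])]
X=cv2.triangulatePoints(P(s),P(t),np.array([[298.8],[141.9]]),np.array([[264.5],[232.]])); X=X[:3,0]/X[3]; print(X,proj(s,X),proj(t,X))
```

```text
[0.51377879 0.00558205 0.2009068 ] [[294.90677842 141.27078631]] [[265.62367228 234.33042762]]
```

The triangulated tip height is about 0.20 m. That fits a held tilt of about 20° and is well above the 0.1 m required.

```bash
python3 -c "
from bench import manip
print(manip.sense()['joint_velocities'].round(4)); print(manip.hand_in())"
```

```text
[ 0.0015  0.005  -0.0069  0.0005  0.0013  0.0008]
the job is handed in; nothing more can be done
None
```

The job is handed in: the flap snapped shut, and the spatula was drawn out and is held still by the gripper, with its blade tip about 0.20 m above the counter and the ticket, slice and tart left in place; the hand-in call gave no verdict.

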